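# Open the lantern and point out its tealight

## Robot

A 7-joint arm with a two-finger parallel gripper is mounted at the origin on the work surface. World frame = base frame: x ahead of the robot, y to its left, z up, the work surface at z = 0. Lengths are in m, angles in rad, forces in N, time in s.
With the tool pointing down it reaches from about 0.425 to 0.875 m from the base axis. Payload 4.7 kg.
Tool frame: the origin (TCP) lies on the centre line of the jaws, within the pads' length; the fingertips stand ahead of it and the grasp point (between the pads) lies 2 mm behind it (nose_length is the z of the fingertips in the tool frame, in m); z points along the fingers, y is the line along which they close (so a half turn about z gives the same grasp; the last joint's range is limited). The gripper opens to 87 mm and grips with 3 to 60 N. Pads are 19 mm wide; open, the fingers measure 117 mm over their backs; the gripper's body (75 mm by 190 mm) begins 51 mm behind the grasp point.
Start: joints at [1.291, 0.321, -0.07, 1.45, 0.023, 1.371, -0.057], TCP at [0.188, -0.622, 0.208] pointing down, gripper open.
Joint ranges: [-2.86, 2.86], [-0.3, 2.09], [-1.38, 1.24], [0.06, 2.45], [-1.56, 4.7], [0.09, 2.05], [-2.69, 2.69]. Speed limits (rad/s): [2.57, 2.57, 3.14, 3.14, 3.14, 3.14, 3.14].

## Interface

Orientations are given as a rotation vector (axis times angle).
In Python, from bench import * gives the robot as it stands.
- The arm moves only by the tool send_rows, never from a script. Its arguments are lists of equal length, an entry for each row: "xyz": the shift along the tool's x, y, z in mm, a list of three; "dr": the turn, a rotation vector about the tool's x, y, z in rad, a list of three. A call has exactly 10 rows; each row is the pose to reach, as a shift and turn from the pose commanded when the call began, along the tool's axes at that moment; what a row does not reach only later rows make up. A row lasts 1/12 s, in which the tool goes at most 41.7 mm and 7.16 degrees, less where a joint would pass 70% of its speed; a pose out of reach is approached as far as the arm can. A call with a gripper value outside its range is refused whole. "jaw" is the finger opening in mm, from 0 to 87, set as the call begins (left out, the last holds). The fingers move at their own pace and stop on an object; "grip_force" is the grip in N (left out, the last holds). Time passes only in rows, so rows that repeat a pose let the fingers close, or fill a call up. It gives the time, the measured TCP pose, the force, the opening and the grip force at its end, in the units of the state.
- get_state(): the state, without advancing time (a new reading comes with each control period).
- get_image(name): name is "scene" or "top"; returns the picture (420x560x3 uint8, red, green, blue); there is no depth.
- calibration(name): a dict with "vfov" (degrees; the focal length in pixels is half the picture's height over the tangent of half this angle, whatever the lens; pixels are square), "cx", "cy" (the principal point, pixels), "rvec" (rotation vector, rad) and "tvec" (3), from world to camera coordinates, as OpenCV has them. Camera axes: x right, y down, z forward; pixel columns grow to the right and rows downward; lengths in m; the calibration is good to about 2 mm. A picture is of the moment at which its call begins. calibration takes no time and is no camera call.
- close_job(): hands the job in; it is judged then, once.
The state is a dict: "time": time; "joint_positions": joint angles; "qd": joint speeds; "joint_torque": joint torques, N m; "position": TCP position; "tool_rot": TCP orientation; "ft_force": force on the tool from outside, world axes, zero at the start; "torque": the same for the moment, N m; "grip_width": opening from 0.0 (shut) to 1.0 (fully open); "grip_force": force on a finger pad.
Only numpy, scipy, OpenCV 4.12 (cv2) and the standard library are available. Lean on these libraries where they do the work, as an engineer would, in place of code of your own. Each camera call takes 0.05 s, during which the arm holds its last target. There are 200 camera calls.

## Task

Get the lantern ready for a guest to load and show which candle belongs in it: with your fingertips gently push its half-open door wide open, at least square to the lantern's front. Then point down at the tealight that fits the lantern's holder cup, which is the narrower of the two: bring the fingertips, held together, just above its middle (a finger's breadth or two, not touching), keep still there for a good two seconds and finish still pointing at it. Grip and lift nothing, do not shove the lantern out of its place, do not point at the wide tealight, and leave everything else on the table where it is.

Things in the scene. Friction and masses are not known exactly. Their poses are not given: they have to be found in the camera images.
- lantern: Loose empty tealight lantern of clear acrylic with steel foot and corner posts and a clear vented top: 110 x 110 mm, 146 mm high, 0.7 to 1.1 kg. Origin: centre of its underside, on the table (z = 0). Its front (door side) faces along its own -x; own y points left as seen looking along +x, z up.
- door_hinge (a point): Point on the upright hinge axis of the lantern's door, at the height of the door's top edge (137 mm above the table). The hinge is at the left (+y) end of the lantern's front, at (-58, +52) mm from the lantern's origin in its own axes.
- door_edge (a point): Top corner of the door's free edge, 104 mm from the hinge axis, 137 mm above the table; moves with the door. The door is a glass pane in a steel frame, 6 mm thick, from 15 to 137 mm above the table, with a small round knob (20 mm out, 70 mm above the table) on its outer face by the free edge.
- lantern_door (a joint): Door angle, rad: 0 shut, 1.571 square to the front, 2.1 its stop; 0.7 to 1.1 at the start. The light hinge (0.15 to 0.3 N at the free edge) has no spring: the door stays where left. It opens outward, to the lantern's own -x: at angle q it points from the hinge along (-sin q, -cos q) in the lantern's x, y, and its inner face looks along (cos q, -sin q).
- lantern_cup (a point): Rim centre of the steel holder cup on the lantern's floor: 43 mm inside diameter, 20 mm above the table.
- tealight: The narrower tealight: round aluminium cup filled flush with pale wax, 38 mm across, 16 mm high, with a 5 mm wick stub standing above that; loose, 18 g. It fits the lantern's holder cup. Origin: centre of its underside on the table, z up.
- tealight_top (a point): Centre of the narrower tealight's top face, 16 mm above the table.
- wide_tealight: The wide tealight of the same make: 58 mm across, 24 mm high, with a 5 mm wick stub above that; loose, 55 g. Too wide for the holder cup. Origin: centre of its underside.
- wide_tealight_top (a point): Centre of the wide tealight's top face, 24 mm above the table.
- lighter_case: Flat stainless lighter case lying on its side, 57 x 38 x 13 mm, loose. Origin: centre of its underside; long side along its x.
- bowl: Matte black ceramic bowl, 136 mm across the rim, 55 mm high, empty, loose. Origin: centre of its underside.
- tumbler_a: Empty amber glass tumbler, 76 mm across, 88 mm high, loose. Origin: centre of its underside.
- tumbler_b: Empty amber glass tumbler like the other, 76 mm across, 88 mm high, loose. Origin: centre of its underside.

How it is judged:
On the way, in this order (a step that is already met when the one before it is completed fails the run):
1. the lantern's door is pushed open, square to the front or wider (value of joint lantern_door above 1.47 rad), for 0.2 s.
2. the fingertips point down at the narrower tealight from just above, without touching, for two seconds (horizontal distance between the grasp point and tealight_top below 0.025 m and z of the grasp point in the frame of tealight_top below 0.065 m and contact force between anything else and the fingers below 0.2 N and value of joint lantern_door above 1.47 rad), for 2 s.
At the end, for the whole second after the job is handed in: The door rests open at 1.47 rad or more; the grasp point between the fingers is within 25 mm of the narrower tealight's axis and at most 65 mm above its top (fingertips up to about 45 mm above), touching nothing; lantern within 20 mm and tealight within 4 mm of their first places (value of joint lantern_door above 1.47 rad and velocity of joint lantern_door between -0.05 and 0.05 rad/s and horizontal distance between the grasp point and tealight_top below 0.025 m and z of the grasp point in the frame of tealight_top below 0.065 m and distance of tealight from where it was at the start of the episode below 0.004 m and distance of lantern from where it was at the start of the episode below 0.02 m and height (world z) of lantern below 0.005 m and linear speed of lantern below 0.02 m/s).
It fails at once if the narrower tealight is touched or moved instead of only pointed at (contact force between any of the arm, the fingers and tealight above 0.2 N or distance of tealight from where it was at the start of the episode above 0.004 m).
It fails at once if the wide tealight is pointed at (horizontal distance between the grasp point and wide_tealight_top below 0.025 m and z of the grasp point in the frame of wide_tealight_top below 0.065 m).
It fails at once if the lantern or its door is gripped or pushed roughly (over 15 N) (contact force between the fingers and lantern above 15 N).
It fails at once if the lantern is shoved over 20 mm, lifted or tipped (distance of lantern from where it was at the start of the episode above 0.02 m or height (world z) of lantern above 0.005 m or angle between lantern's own z axis and vertical above 0.1 rad).
It fails at once if another thing on the table is moved or knocked (distance of any of wide_tealight, lighter_case, bowl, tumbler_a, tumbler_b from where it was at the start of the episode above 0.006 m).
It also fails if it takes over 45 s, if anything falls off the work surface, if the arm or the gripper's body presses on something with over 40 N, if the wrist force passes 120 N, or if a joint passes its speed limit or range.

## Working session

There is one attempt and no reset: what is moved stays moved. The work goes in short steps, Python scripts to look and compute and a tool call to move; the robot and the scene stay as the last step left them, time stands still between calls to the robot, and variables do not carry over. Pictures are saved under pics/ and viewed, at most 10 in all, crops included, and the job is handed in when it is done.

Besides the shell and the picture viewer there is one more tool, called after "Request:" as name(argument=value, ...), one argument or row to a line, values as JSON. send_rows: Moves the arm, as the interface text tells. Its arguments: {"type":"object","properties":{"xyz":{"type":"array"},"dr":{"type":"array"},"jaw":{"type":"number"},"grip_force":{"type":"number"}},"required":["xyz","dr"]}

```bash
mkdir -p pics; python3 - <<'E'
from bench import *
import cv2
for n in("scene","top"):
    im=get_image(n); cv2.imwrite(f"pics/{n}0.png",cv2.resize(im[:,:,::-1],(784,588),interpolation=cv2.INTER_CUBIC)); print(calibration(n))
print(get_state())
E
```

```text
{'vfov': 47.64477606801267, 'cx': 274.8697962434141, 'cy': 210.03502851912287, 'rvec': array([ 2.31405084,  0.61037028, -0.25512729]), 'tvec': array([-0.54308559, -0.12660848,  1.34024424])}
{'vfov': 46.12248002727986, 'cx': 279.14356811251184, 'cy': 218.9423378419, 'rvec': array([ 2.11318689, -2.15635731,  0.22574759]), 'tvec': array([0.02652294, 0.62831707, 1.34510236])}
{'time': 0.1, 'joint_positions': array([ 1.29107801,  0.32174038, -0.07007646,  1.45155659,  0.02260541,
        1.37077618, -0.05690539]), 'qd': array([ 0.00170901,  0.00031321, -0.00125396, -0.00200903,  0.00042016,
       -0.00049021, -0.00081689]), 'joint_torque': array([-7.74692217e-05, -4.92574525e+01, -4.05818811e-01, -3.13397884e+01,
       -6.42021862e-02,  3.95218399e-02,  6.51496111e-05]), 'position': array([ 0.18804302, -0.62166966,  0.20727454]), 'tool_rot': array([-3.10610832e+00, -4.59652190e-01,  5.44257910e-04]), 'ft_force': array([-0.10909132, -0.37137065, -0.32301091]), 'torque': array([0.03288109, 0.04742   , 0.02426127]), 'grip_force': 0.0, 'grip_width': 1.0009872105639117}
```

View pics/scene0.png

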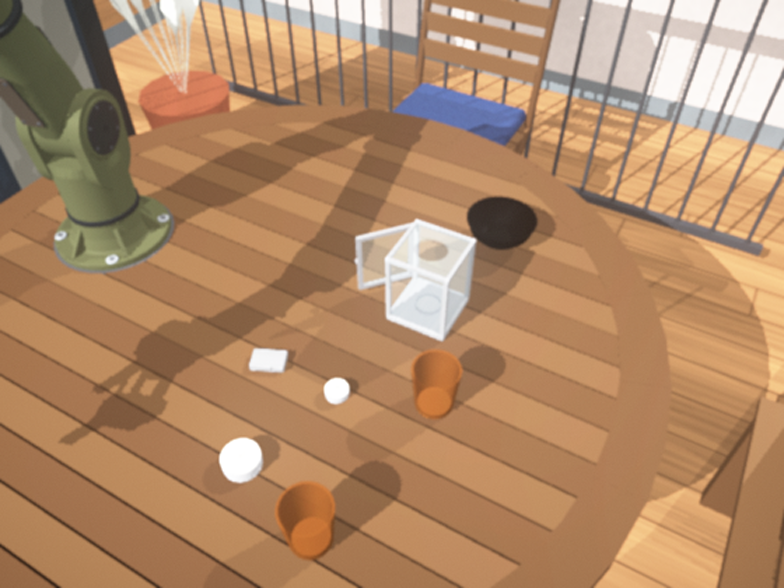

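View pics/top0.png

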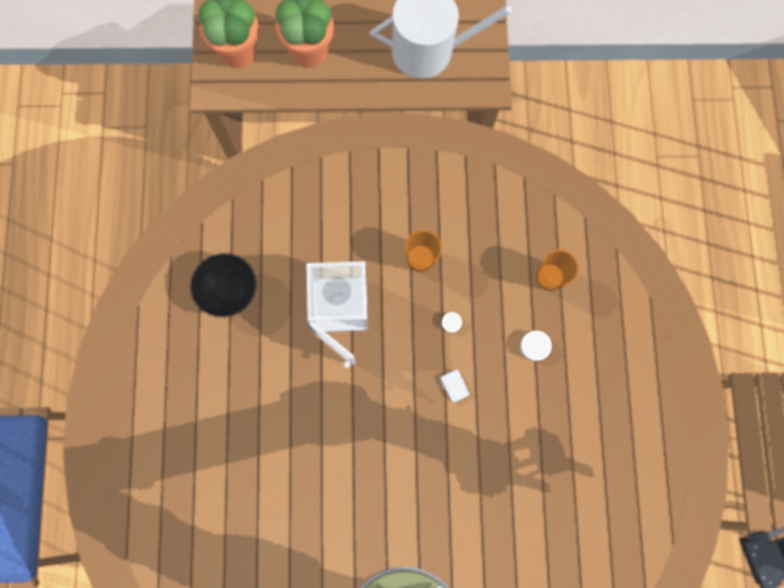

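The lantern's at about (337,295) in the top view (×1.4), with its door hinge at (312,322) and free edge at (350,360). The small tealight is at (452,322), the wide one at (536,346) and the case at (455,386). Next I'll enlarge the lantern.

```bash
python3 - <<'E'
from bench import *
import cv2
a=get_image("top")[175:275,205:345,::-1]; b=get_image("scene")[150:250,240:380,::-1]
cv2.imwrite("pics/ct.png",cv2.resize(a,None,fx=5.6,fy=5.6,interpolation=cv2.INTER_CUBIC))
cv2.imwrite("pics/cs.png",cv2.resize(b,None,fx=5.6,fy=5.6,interpolation=cv2.INTER_CUBIC))
E
```

```text
(no output)
```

View pics/ct.png

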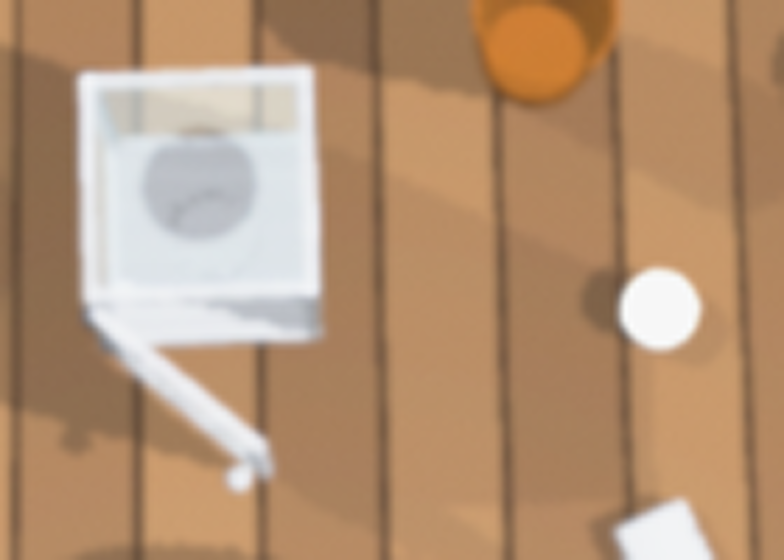

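View pics/cs.png

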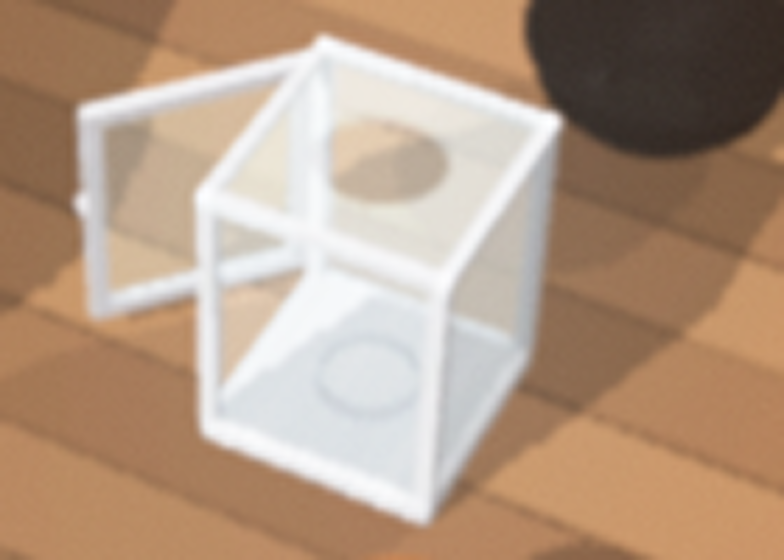

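In the crop (×5.6), the roof corners are at (80,72), (313,66), (320,300) and (82,302). The door's top edge runs from (92,312) to (260,448), and the tealight's centre is at (660,309). The scene crop shows the same roof corners and the door's top corner near (88,108).

```bash
cat > h.py <<'E'
import numpy as np, cv2
from bench import *
def K(c): f=210/np.tan(np.radians(c['vfov']/2)); return np.array([[f,0,c['cx']],[0,f,c['cy']],[0,0,1]])
def ray(n,uv,z):
    c=calibration(n); R=cv2.Rodrigues(c['rvec'])[0]; o=-R.T@c['tvec']
    d=R.T@np.linalg.solve(K(c),[*uv,1]); return o+d*(z-o[2])/d[2]
def proj(n,p):
    c=calibration(n); return cv2.projectPoints(np.array(p,float).reshape(-1,3),c['rvec'],c['tvec'],K(c),None)[0][:,0]
E
python3 - <<'E'
from h import *
np.set_printoptions(precision=4,suppress=True)
T=lambda u,v,z:ray("top",((u+.5)/5.6+205-.5,(v+.5)/5.6+175-.5),z)
S=lambda u,v,z:ray("scene",((u+.5)/5.6+240-.5,(v+.5)/5.6+150-.5),z)
F=lambda n,u,v,z:ray(n,(u/1.4,v/1.4),z)
a=[T(80,72,.146),T(313,66,.146),T(320,300,.146),T(82,302,.146)]
b=[S(320,40,.146),S(560,120,.146),S(440,280,.146),S(200,195,.146)]
print("top",np.array(a),np.mean(a,0));print("scene",np.array(b),np.mean(b,0))
print("hinge",T(92,312,.137),"edge",T(260,448,.137),S(88,108,.137))
print("tl",T(660,309,.016),F("scene",337,387,.016))
print("wide",F("top",536,346,.024),F("scene",241,456,.024))
print("case",F("top",455,386,.013),F("scene",269,359,.013))
print("tumb",F("top",420,258,0),F("top",551,277,0))
print("bowl",F("top",223,285,.055))
print("cams",proj("top",[[0,0,0]]))
E
```

```text
top [[0.7014 0.1764 0.146 ]
 [0.7025 0.0645 0.146 ]
 [0.5882 0.0629 0.146 ]
 [0.5893 0.1754 0.146 ]] [0.6453 0.1198 0.146 ]
scene [[0.589  0.1709 0.146 ]
 [0.699  0.1739 0.146 ]
 [0.6971 0.0661 0.146 ]
 [0.5921 0.0624 0.146 ]] [0.6443 0.1183 0.146 ]
hinge [0.5859 0.1715 0.137 ] edge [0.5194 0.0924 0.137 ] [0.52  0.094 0.137]
tl [ 0.6022 -0.1134  0.016 ] [ 0.6031 -0.113   0.016 ]
wide [ 0.5466 -0.286   0.024 ] [ 0.5515 -0.288   0.024 ]
case [ 0.4684 -0.1159  0.013 ] [ 0.474  -0.1187  0.013 ]
tumb [ 0.7447 -0.0529  0.    ] [ 0.698  -0.3332  0.    ]
bowl [0.6802 0.3547 0.055 ]
cams [[288.8698 449.3525]]
```

Request:
send_rows(
  xyz=[
    [13,-13,0],
    [40,-40,0],
    [68,-68,0],
    [95,-95,0],
    [122,-122,0],
    [150,-150,0],
    [178,-178,0],
    [205,-205,0],
    [232,-232,0],
    [250,-250,0],
  ],
  dr=[
    [0,0,0.03],
    [0,0,0.06],
    [0,0,0.09],
    [0,0,0.12],
    [0,0,0.15],
    [0,0,0.18],
    [0,0,0.21],
    [0,0,0.24],
    [0,0,0.27],
    [0,0,0.294],
  ],
  jaw=0,
  grip_force=5,
)

```text
time: 1.03
position: [0.3569, -0.3066, 0.2084]
tool_rot: [-3.141, -0.003, -0.001]
ft_force: [0.7, -0.6, 0.6]
grip_width: 0.323
grip_force: 0.0
```

```bash
python3 - <<'E'
from h import *
s=get_state(); print(s['time'],s['position'],s['tool_rot'],s['joint_positions'],s['grip_width'],s['ft_force'],globals().get('nose_length'))
E
```

```text
1.0333 [ 0.35685146 -0.30662447  0.2083646 ] [-3.14121403e+00 -3.29486467e-03 -7.66645703e-04] [ 0.97801405 -0.05107031 -0.31155256  1.86654472 -0.01675653  1.32354705
 -0.89775761] 0.3234052058284361 [ 0.74713605 -0.60375196  0.62894563] 0.017
```

Request:
send_rows(
  xyz=[
    [10,-15,0],
    [28,-48,0],
    [46,-82,0],
    [64,-116,0],
    [82,-150,0],
    [100,-184,0],
    [118,-218,0],
    [136,-252,0],
    [155,-286,0],
    [173,-315,0],
  ],
  dr=[
    [0,0,0],
    [0,0,0],
    [0,0,0],
    [0,0,0],
    [0,0,0],
    [0,0,0],
    [0,0,0],
    [0,0,0],
    [0,0,0],
    [0,0,0],
  ],
)

```text
time: 1.87
position: [0.5287, 0.0072, 0.2085]
tool_rot: [3.142, 0.002, 0.001]
ft_force: [0.2, 0.6, 0.2]
grip_width: 0.006
grip_force: 0.0
```

```bash
python3 - <<'E'
from h import *
s=get_state(); print(s['time'],s['position'],s['tool_rot'],s['joint_positions'],s['qd'],s['grip_width'],s['ft_force'])
E
```

```text
1.8667 [0.52870239 0.00722552 0.20851866] [3.14156435e+00 1.65084585e-03 1.21092017e-03] [ 0.60327933  0.10768176 -0.70856598  1.73025721  0.07220011  1.32927978
 -1.68940629] [-0.54871301  0.58703521 -0.34486724 -0.48207477  0.41595935  0.05360879
 -0.96651751] 0.00566822969887458 [0.20963024 0.58747072 0.22801974]
```

Request:
send_rows(
  xyz=[
    [0,0,5],
    [0,0,18],
    [0,0,32],
    [0,0,46],
    [0,0,60],
    [0,0,74],
    [0,0,86],
    [0,0,95],
    [0,0,99],
    [0,0,99],
  ],
  dr=[
    [0,0,0],
    [0,0,0],
    [0,0,0],
    [0,0,0],
    [0,0,0],
    [0,0,0],
    [0,0,0],
    [0,0,0],
    [0,0,0],
    [0,0,0],
  ],
)

```text
time: 2.7
position: [0.5275, 0.0044, 0.1083]
tool_rot: [-3.141, 0.0, 0.003]
ft_force: [0.2, 0.6, -0.6]
grip_width: 0.004
grip_force: 0.0
```

Request:
send_rows(
  xyz=[
    [0,-6,0],
    [0,-12,0],
    [0,-18,0],
    [0,-24,0],
    [0,-30,0],
    [0,-36,0],
    [0,-42,0],
    [0,-48,0],
    [0,-54,0],
    [0,-60,0],
  ],
  dr=[
    [0,0,0],
    [0,0,0],
    [0,0,0],
    [0,0,0],
    [0,0,0],
    [0,0,0],
    [0,0,0],
    [0,0,0],
    [0,0,0],
    [0,0,0],
  ],
)

```text
time: 3.53
position: [0.5282, 0.0651, 0.1092]
tool_rot: [3.142, -0.0, 0.0]
ft_force: [-0.7, 0.2, 0.3]
grip_width: 0.006
grip_force: 0.0
```

```bash
python3 - <<'E'
from h import *
s=get_state(); print(s['time'],s['position'],s['tool_rot'],s['joint_positions'],s['ft_force'])
im=get_image("scene")[100:240,180:380,::-1]
cv2.imwrite("pics/s2.png",cv2.resize(im,None,fx=4,fy=4,interpolation=cv2.INTER_CUBIC))
E
```

```text
3.5333 [0.52818475 0.06506026 0.10922674] [ 3.14150114e+00 -3.13586777e-04  4.62485101e-05] [ 0.49572351  0.21220131 -0.73779239  1.84563609  0.15647707  1.14252233
 -1.86721262] [-0.68520027  0.15054269  0.30668161]
```

View pics/s2.png

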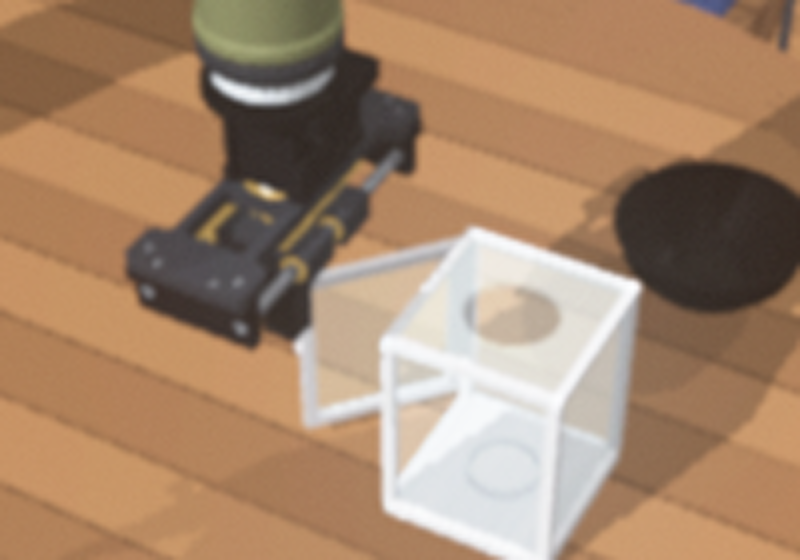

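```bash
python3 - <<'E'
from h import *
P=[[.528,.065,.109],[.528,.065,.092],[.528,.050,.109],[.528,.08,.109],[.52,.093,.137],[.528,.065,.16]]
print((proj("scene",P)-[180,100])*4)
c=calibration("scene");R=cv2.Rodrigues(c['rvec'])[0];print(-R.T@c['tvec'])
im=get_image("top")[190:290,205:345,::-1]
cv2.imwrite("pics/t2.png",cv2.resize(im,None,fx=5.6,fy=5.6,interpolation=cv2.INTER_CUBIC))
E
```

```text
[[288.9134991  344.4390299 ]
 [290.11348922 365.28647778]
 [275.40850482 359.89014679]
 [302.20335682 329.2340516 ]
 [300.32064761 276.4893648 ]
 [285.14979431 279.05212516]]
[ 0.98222594 -0.61168917  0.8765243 ]
```

View pics/t2.png

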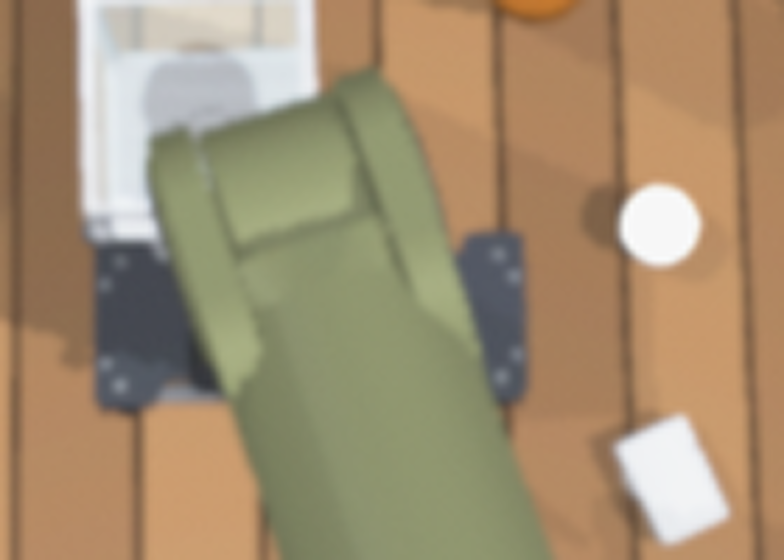

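```bash
python3 - <<'E'
from h import *
P=[[.528+sx*.0375,.065-.095,z] for sx in(-1,1) for z in(.16,.18)]+[[.528+sx*.0095,.065+sy*.015,.092] for sx in(-1,1) for sy in (-1,1)]
print((proj("scene",P)-[235,165])*14)
im=get_image("scene")[165:205,235:290,::-1]
cv2.imwrite("pics/s3.png",cv2.resize(im,None,fx=14,fy=14,interpolation=cv2.INTER_CUBIC))
E
```

```text
[[-297.85683175  342.18022697]
 [-310.93871518  247.98069809]
 [ 109.36790687  509.59245408]
 [ 101.85207626  415.35581163]
 [ 150.8415158   403.26922064]
 [ 244.02022653  296.59464388]
 [ 246.8044516   441.99058304]
 [ 339.00881008  334.08325311]]
```

View pics/s3.png

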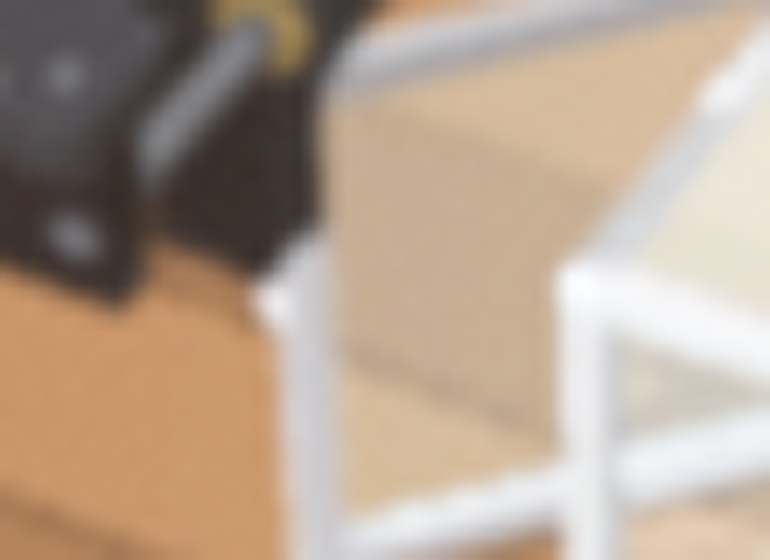

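```bash
python3 - <<'E'
from h import *
T=lambda u,v,z:ray("top",((u+.5)/5.6+205-.5,(v+.5)/5.6+190-.5),z)
for z in (.18,.2,.22,.24,.26): print(z,T(97,320,z),T(525,318,z),T(311,235,z)[0],T(311,405,z)[0])
S=lambda u,v,z:ray("scene",((u+.5)/14+235-.5,(v+.5)/14+165-.5),z)
for z in(.09,.11,.125,.135): print(z,S(165,235,z),S(255,270,z),S(325,225,z))
E
```

```text
0.18 [0.53611715 0.16526131 0.18      ] [ 0.53324594 -0.03064176  0.18      ] 0.573646312192836 0.495249437900841
0.2 [0.53346532 0.16344334 0.2       ] [ 0.53063978 -0.02934339  0.2       ] 0.5703974865117867 0.4932477178053721
0.22 [0.5308135  0.16162537 0.22      ] [ 0.52803363 -0.02804501  0.22      ] 0.5671486608307372 0.4912459977099032
0.24 [0.52816167 0.1598074  0.24      ] [ 0.52542748 -0.02674663  0.24      ] 0.5638998351496878 0.48924427761443423
0.26 [0.52550984 0.15798943 0.26      ] [ 0.52282133 -0.02544826  0.26      ] 0.5606510094686383 0.4872425575189653
0.09 [0.49533962 0.08915593 0.09      ] [0.51363541 0.08922682 0.09      ] [0.51826866 0.10493052 0.09      ]
0.11 [0.50772033 0.07133461 0.11      ] [0.52555088 0.0714037  0.11      ] [0.53006632 0.08670808 0.11      ]
0.125 [0.51700586 0.05796862 0.125     ] [0.53448749 0.05803636 0.125     ] [0.53891456 0.07304125 0.125     ]
0.135 [0.52319621 0.04905796 0.135     ] [0.54044523 0.0491248  0.135     ] [0.54481339 0.06393003 0.135     ]
```

The finger is on the inner side of the door, but its tip looks higher than the nominal value. I'll lower it 14 mm, which keeps the body above the door, and then push on slowly.

Request:
send_rows(
  xyz=[
    [0,4,0],
    [0,8,2],
    [0,8,5],
    [0,8,8],
    [0,8,11],
    [0,8,14],
    [0,8,14],
    [0,8,14],
    [0,8,14],
    [0,8,14],
  ],
  dr=[
    [0,0,0],
    [0,0,0],
    [0,0,0],
    [0,0,0],
    [0,0,0],
    [0,0,0],
    [0,0,0],
    [0,0,0],
    [0,0,0],
    [0,0,0],
  ],
)

```text
time: 4.52
position: [0.5283, 0.0566, 0.0954]
tool_rot: [3.142, -0.0, 0.001]
ft_force: [0.0, -0.3, 0.6]
grip_width: 0.007
grip_force: 0.0
```

Request:
send_rows(
  xyz=[
    [0,-5,0],
    [0,-10,0],
    [0,-15,0],
    [0,-20,0],
    [0,-25,0],
    [0,-30,0],
    [0,-35,0],
    [0,-40,0],
    [0,-45,0],
    [0,-50,0],
  ],
  dr=[
    [0,0,0],
    [0,0,0],
    [0,0,0],
    [0,0,0],
    [0,0,0],
    [0,0,0],
    [0,0,0],
    [0,0,0],
    [0,0,0],
    [0,0,0],
  ],
)

```text
time: 5.35
position: [0.5283, 0.1072, 0.0953]
tool_rot: [-3.141, 0.0, -0.0]
ft_force: [-0.2, -0.7, 0.2]
grip_width: 0.004
grip_force: 0.1
```

```bash
python3 - <<'E'
from h import *
s=get_state(); print(s['time'],s['position'],s['tool_rot'],s['ft_force'])
p=s['position']
print((proj("scene",[p,p+[0,0,-.017]])-[210,120])*6)
im=get_image("scene")[120:220,210:343,::-1]
cv2.imwrite("pics/s4.png",cv2.resize(im,None,fx=6,fy=6,interpolation=cv2.INTER_CUBIC))
E
```

```text
5.35 [0.52829087 0.1072047  0.09528514] [-3.14138661e+00  5.85267242e-05 -4.40825918e-04] [-0.18775774 -0.73544891  0.18240844]
[[310.22759257 358.91082266]
 [311.37364228 389.63904379]]
```

View pics/s4.png

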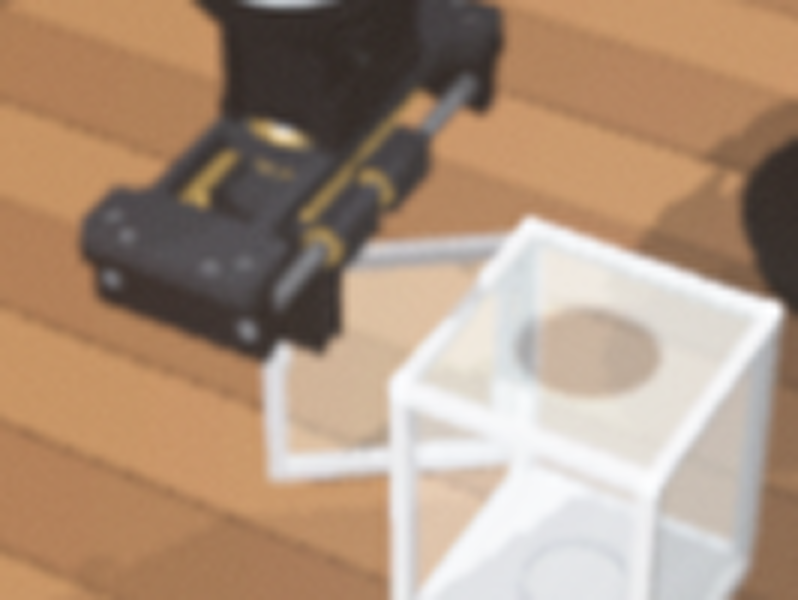

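The finger is on the inner face (tip near (320,350)) and the door is swinging open. I'll keep pushing.

Request:
send_rows(
  xyz=[
    [0,-5,0],
    [0,-10,0],
    [0,-15,0],
    [0,-20,0],
    [0,-25,0],
    [0,-30,0],
    [0,-35,0],
    [0,-40,0],
    [0,-45,0],
    [0,-50,0],
  ],
  dr=[
    [0,0,0],
    [0,0,0],
    [0,0,0],
    [0,0,0],
    [0,0,0],
    [0,0,0],
    [0,0,0],
    [0,0,0],
    [0,0,0],
    [0,0,0],
  ],
)

```text
time: 6.23
position: [0.5281, 0.157, 0.0952]
tool_rot: [3.141, -0.0, -0.0]
ft_force: [0.5, -0.5, -0.1]
grip_width: 0.006
grip_force: 0.2
```

Request:
send_rows(
  xyz=[
    [0,-3,0],
    [0,-5,0],
    [0,-7,0],
    [0,-9,0],
    [0,-11,0],
    [0,-13,0],
    [0,-14,0],
    [0,-14,0],
    [0,-14,0],
    [0,-14,0],
  ],
  dr=[
    [0,0,0],
    [0,0,0],
    [0,0,0],
    [0,0,0],
    [0,0,0],
    [0,0,0],
    [0,0,0],
    [0,0,0],
    [0,0,0],
    [0,0,0],
  ],
)

```text
time: 7.07
position: [0.5282, 0.1705, 0.0952]
tool_rot: [3.142, -0.0, 0.0]
ft_force: [-0.3, -0.7, -0.8]
grip_width: 0.003
grip_force: 0.0
```

```bash
python3 - <<'E'
from h import *
s=get_state(); print(s['time'],s['position'],s['ft_force'])
p=s['position']
H=np.array([.587,.171,.137])
for q in (1.4,1.57,1.75,1.9): print(q,(proj("scene",[H+.104*np.array([-np.sin(q),-np.cos(q),0])])-[210,120])*6)
print((proj("scene",[p+[0,0,-.017],p+[.0095,-.015,-.017]])-[210,120])*6)
im=get_image("scene")[120:220,210:343,::-1]
cv2.imwrite("pics/s5.png",cv2.resize(im,None,fx=6,fy=6,interpolation=cv2.INTER_CUBIC))
E
```

```text
7.0667 [0.52818301 0.17048328 0.09522124] [-0.30922171 -0.69104747 -0.76287883]
1.4 [[273.19401014 181.06149064]]
1.57 [[292.27067355 156.23308618]]
1.75 [[318.82572083 132.84668155]]
1.9 [[345.29278306 116.05833644]]
[[388.09360546 299.77387671]
 [390.03042384 328.01616672]]
```

View pics/s5.png

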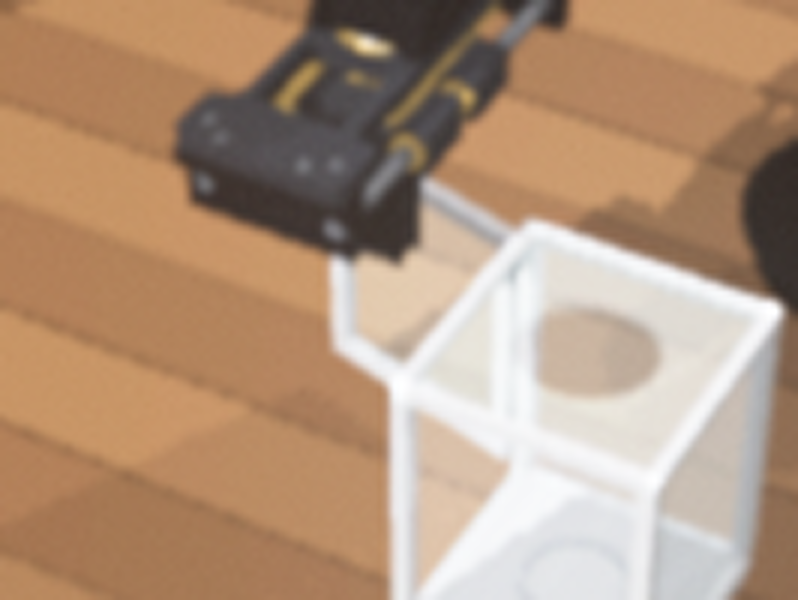

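The door's bottom free corner is now at about (342,345) in the crop, and the lantern's roof corners haven't moved. I'll work out the angle from that corner.

```bash
python3 - <<'E'
from h import *
H=np.array([.587,.171,.015])
for q in (1.4,1.57,1.75,1.9,2.0): print(q,(proj("scene",[H+.104*np.array([-np.sin(q),-np.cos(q),0])])-[210,120])*6)
for z in (.08,.1,.11,.12,.13): print(z, ray("scene",(405/6+210,262/6+120),z))
E
```

```text
1.4 [[283.44295646 398.51402315]]
1.57 [[301.09967945 373.51676043]]
1.75 [[325.74504368 349.9483666 ]]
1.9 [[350.35123444 333.01767693]]
2.0 [[368.52189808 323.25623692]]
0.08 [0.52345816 0.19330409 0.08      ]
0.1 [0.5349774  0.17309144 0.1       ]
0.11 [0.54073702 0.16298511 0.11      ]
0.12 [0.54649664 0.15287879 0.12      ]
0.13 [0.55225626 0.14277247 0.13      ]
```

The door is at about 1.85 rad, which is enough. I'll back off, rise and go over to the narrow tealight.

Request:
send_rows(
  xyz=[
    [0,3,0],
    [0,9,0],
    [0,15,0],
    [0,20,-6],
    [0,22,-18],
    [0,22,-34],
    [0,22,-52],
    [0,22,-72],
    [0,22,-90],
    [0,22,-100],
  ],
  dr=[
    [0,0,0],
    [0,0,0],
    [0,0,0],
    [0,0,0],
    [0,0,0],
    [0,0,0],
    [0,0,0],
    [0,0,0],
    [0,0,0],
    [0,0,0],
  ],
)

```text
time: 7.95
position: [0.5295, 0.1488, 0.1987]
tool_rot: [-3.141, 0.001, -0.007]
ft_force: [1.2, 0.2, 0.9]
grip_width: 0.007
grip_force: 0.0
```

Request:
send_rows(
  xyz=[
    [3,10,0],
    [10,35,0],
    [18,65,0],
    [27,95,0],
    [36,127,0],
    [45,160,0],
    [54,193,0],
    [63,223,0],
    [70,248,0],
    [74,261,0],
  ],
  dr=[
    [0,0,0],
    [0,0,0],
    [0,0,0],
    [0,0,0],
    [0,0,0],
    [0,0,0],
    [0,0,0],
    [0,0,0],
    [0,0,0],
    [0,0,0],
  ],
)

```text
time: 8.78
position: [0.6015, -0.1186, 0.1937]
tool_rot: [3.14, -0.01, -0.003]
ft_force: [0.7, -1.1, -0.0]
grip_width: 0.007
grip_force: 0.0
```

Now down to TCP z of about 0.065 first.

Request:
send_rows(
  xyz=[
    [0,0,8],
    [0,0,24],
    [0,0,42],
    [0,0,60],
    [0,0,78],
    [0,0,96],
    [0,0,112],
    [0,0,124],
    [0,0,130],
    [0,0,130],
  ],
  dr=[
    [0,0,0],
    [0,0,0],
    [0,0,0],
    [0,0,0],
    [0,0,0],
    [0,0,0],
    [0,0,0],
    [0,0,0],
    [0,0,0],
    [0,0,0],
  ],
)

```text
time: 9.62
position: [0.6008, -0.111, 0.0635]
tool_rot: [-3.14, -0.002, 0.005]
ft_force: [-0.5, -0.3, 0.3]
grip_width: 0.007
grip_force: 0.0
```

```bash
python3 - <<'E'
from h import *
s=get_state(); print(s['time'],s['position'],s['tool_rot'],s['ft_force'])
p=s['position']
O=np.array([200,145])
print((proj("scene",[p+[0,0,-.017],p+[.0095,-.015,-.017],[.6025,-.113,.016],[.6025,-.113,.021]])-O)*5)
im=get_image("scene")[145:295,200:350,::-1]
cv2.imwrite("pics/s6.png",cv2.resize(im,(600,600),interpolation=cv2.INTER_CUBIC))
E
```

```text
9.6167 [ 0.600756   -0.11104868  0.06350577] [-3.14040925e+00 -2.32857598e-03  4.67210315e-03] [-0.49218018 -0.27123492  0.26204064]
[[197.26607367 610.28738464]
 [197.02981685 643.60679822]
 [202.43252177 656.66563776]
 [201.75493171 649.96325338]]
```

View pics/s6.png

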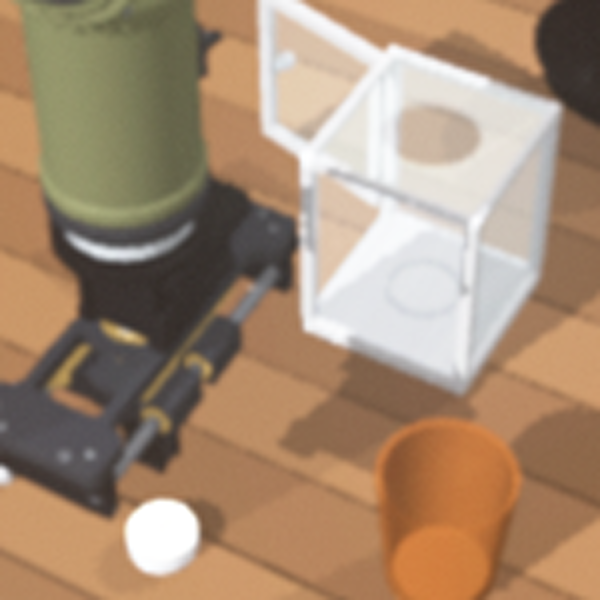

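The door stands wide open, with its free corner at (262,5)–(270,130). The tealight is centred at (163,530) and the fingertip is straight above it at (163,468), with nothing touching. The tips look higher than the nominal value, so I'll go lower in small steps, keeping a nominal margin over the wick.

Request:
send_rows(
  xyz=[
    [1,1,2],
    [1,1,4],
    [1,1,6],
    [1,1,8],
    [1,1,10],
    [1,1,12],
    [1,1,13],
    [1,1,13],
    [1,1,13],
    [1,1,13],
  ],
  dr=[
    [0,0,0],
    [0,0,0],
    [0,0,0],
    [0,0,0],
    [0,0,0],
    [0,0,0],
    [0,0,0],
    [0,0,0],
    [0,0,0],
    [0,0,0],
  ],
)

```text
time: 10.5
position: [0.6032, -0.1135, 0.0523]
tool_rot: [3.142, -0.0, 0.0]
ft_force: [0.3, 0.5, -0.3]
grip_width: -0.0
grip_force: 0.0
```

```bash
python3 - <<'E'
from h import *
s=get_state(); print(s['time'],s['position'],s['ft_force'])
im=get_image("scene"); g=im.max(2)
for c in range(236,247): print(c,[int(v) for v in g[255:282,c]])
p=s['position'];print(proj("scene",[p+[0,0,-.017],p+[.0095,-.015,-.017],p+[.0095,-.015,.019],[.6025,-.113,.021]]))
E
```

```text
10.5 [ 0.60318822 -0.11350784  0.05228729] [ 0.34947446  0.46349055 -0.25904393]
236 [102, 109, 127, 131, 128, 117, 99, 79, 66, 68, 97, 139, 165, 168, 167, 197, 251, 255, 255, 255, 255, 255, 255, 255, 255, 255, 255]
237 [115, 124, 129, 123, 109, 93, 75, 66, 58, 62, 82, 126, 160, 167, 175, 226, 255, 255, 255, 255, 255, 255, 255, 255, 255, 255, 255]
238 [115, 116, 114, 101, 85, 69, 61, 60, 58, 62, 71, 109, 149, 164, 184, 241, 255, 255, 255, 255, 255, 255, 255, 255, 255, 255, 255]
239 [111, 107, 97, 81, 66, 61, 59, 58, 59, 59, 65, 87, 132, 161, 195, 251, 255, 255, 255, 255, 255, 255, 255, 255, 255, 255, 255]
240 [130, 121, 107, 79, 60, 58, 57, 59, 59, 60, 61, 74, 117, 152, 197, 253, 255, 255, 255, 255, 255, 255, 255, 255, 255, 255, 255]
241 [155, 149, 129, 84, 64, 62, 63, 61, 61, 64, 72, 89, 119, 151, 195, 251, 255, 255, 255, 255, 255, 255, 255, 255, 255, 255, 255]
242 [150, 145, 115, 79, 64, 64, 64, 65, 69, 86, 114, 137, 147, 159, 191, 248, 255, 255, 255, 255, 255, 255, 255, 255, 255, 255, 255]
243 [107, 104, 86, 66, 63, 61, 60, 67, 89, 124, 150, 163, 165, 166, 181, 239, 255, 255, 255, 255, 255, 255, 255, 255, 255, 255, 255]
244 [72, 79, 79, 77, 72, 68, 71, 81, 116, 151, 165, 168, 169, 166, 170, 216, 255, 255, 255, 255, 255, 255, 255, 255, 255, 255, 255]
245 [79, 102, 122, 125, 117, 109, 108, 119, 144, 163, 170, 169, 167, 167, 163, 186, 251, 255, 255, 255, 255, 255, 255, 255, 255, 255, 255]
246 [116, 143, 157, 158, 155, 150, 150, 155, 160, 167, 168, 168, 170, 166, 155, 152, 211, 254, 255, 255, 255, 255, 255, 255, 255, 255, 255]
[[240.09886945 271.40113575]
 [240.05961354 278.07937992]
 [239.02477639 267.99866566]
 [240.35098634 274.99265068]]
```

Tips are still well clear. There's some doubt about the true tip height, so I'll check it with a light table touch in free space at (0.53,-0.04).

Request:
send_rows(
  xyz=[
    [0,0,-5],
    [0,0,-15],
    [0,0,-25],
    [-10,-10,-30],
    [-25,-25,-30],
    [-40,-40,-30],
    [-55,-55,-30],
    [-68,-68,-30],
    [-73,-73,-30],
    [-73,-73,-30],
  ],
  dr=[
    [0,0,0],
    [0,0,0],
    [0,0,0],
    [0,0,0],
    [0,0,0],
    [0,0,0],
    [0,0,0],
    [0,0,0],
    [0,0,0],
    [0,0,0],
  ],
)

```text
time: 11.38
position: [0.53, -0.0393, 0.0834]
tool_rot: [3.141, 0.004, 0.002]
ft_force: [-0.6, -0.2, 0.6]
grip_width: 0.005
grip_force: 0.0
```

Request:
send_rows(
  xyz=[
    [0,0,5],
    [0,0,13],
    [0,0,22],
    [0,0,32],
    [0,0,42],
    [0,0,52],
    [0,0,58],
    [0,0,60],
    [0,0,60],
    [0,0,60],
  ],
  dr=[
    [0,0,0],
    [0,0,0],
    [0,0,0],
    [0,0,0],
    [0,0,0],
    [0,0,0],
    [0,0,0],
    [0,0,0],
    [0,0,0],
    [0,0,0],
  ],
)

```text
time: 12.22
position: [0.5304, -0.0404, 0.0223]
tool_rot: [-3.142, -0.0, -0.0]
ft_force: [-0.1, 0.2, 0.4]
grip_width: 0.006
grip_force: 0.0
```

Request:
send_rows(
  xyz=[
    [0,0,0.6],
    [0,0,1.2],
    [0,0,1.8],
    [0,0,2.4],
    [0,0,3],
    [0,0,3.6],
    [0,0,4],
    [0,0,4],
    [0,0,4],
    [0,0,4],
  ],
  dr=[
    [0,0,0],
    [0,0,0],
    [0,0,0],
    [0,0,0],
    [0,0,0],
    [0,0,0],
    [0,0,0],
    [0,0,0],
    [0,0,0],
    [0,0,0],
  ],
)

```text
time: 13.05
position: [0.5302, -0.0405, 0.0182]
tool_rot: [3.142, -0.0, 0.0]
ft_force: [-0.2, -0.2, 0.5]
grip_width: 0.005
grip_force: 0.0
```

Request:
send_rows(
  xyz=[
    [0,0,0.3],
    [0,0,0.6],
    [0,0,0.9],
    [0,0,1.2],
    [0,0,1.5],
    [0,0,1.8],
    [0,0,2],
    [0,0,2],
    [0,0,2],
    [0,0,2],
  ],
  dr=[
    [0,0,0],
    [0,0,0],
    [0,0,0],
    [0,0,0],
    [0,0,0],
    [0,0,0],
    [0,0,0],
    [0,0,0],
    [0,0,0],
    [0,0,0],
  ],
)

```text
time: 13.88
position: [0.5302, -0.0405, 0.0162]
tool_rot: [3.141, -0.0, 0.0]
ft_force: [-0.2, 1.1, 0.7]
grip_width: 0.005
grip_force: 0.0
```

Request:
send_rows(
  xyz=[
    [0,0,0.3],
    [0,0,0.6],
    [0,0,0.9],
    [0,0,1.2],
    [0,0,1.5],
    [0,0,1.8],
    [0,0,2],
    [0,0,2],
    [0,0,2],
    [0,0,2],
  ],
  dr=[
    [0,0,0],
    [0,0,0],
    [0,0,0],
    [0,0,0],
    [0,0,0],
    [0,0,0],
    [0,0,0],
    [0,0,0],
    [0,0,0],
    [0,0,0],
  ],
)

```text
time: 14.72
position: [0.5302, -0.0405, 0.0142]
tool_rot: [3.142, -0.0, 0.0]
ft_force: [-0.0, 0.3, 0.1]
grip_width: 0.004
grip_force: 0.0
```

There's no contact 3 mm past the nominal height, so the tips really are higher than reported. I'll keep going down gently.

Request:
send_rows(
  xyz=[
    [0,0,0.6],
    [0,0,1.2],
    [0,0,1.8],
    [0,0,2.4],
    [0,0,3.0],
    [0,0,3.6],
    [0,0,4.2],
    [0,0,4.8],
    [0,0,5],
    [0,0,5],
  ],
  dr=[
    [0,0,0],
    [0,0,0],
    [0,0,0],
    [0,0,0],
    [0,0,0],
    [0,0,0],
    [0,0,0],
    [0,0,0],
    [0,0,0],
    [0,0,0],
  ],
)

```text
time: 15.55
position: [0.5301, -0.0405, 0.0091]
tool_rot: [3.142, -0.0, -0.0]
ft_force: [-0.4, -0.4, 0.3]
grip_width: 0.006
grip_force: 0.0
```

```bash
python3 - <<'E'
from h import *
s=get_state(); print(s['time'],s['position'],s['ft_force'],s['torque'])
p=s['position'];c=proj("scene",[p+[0,0,-.017],p+[.0095,-.015,-.017],p+[0,0,.02]]);print(c)
g=get_image("scene").max(2); u,v=c[0].astype(int)
print(u,v);
for k in range(v-22,v+6): print(k,[int(x) for x in g[k,u-8:u+9]])
E
```

```text
15.55 [ 0.53009469 -0.04052936  0.00914497] [-0.40502256 -0.39862749  0.273348  ] [-0.01916377  0.04430693 -0.0160772 ]
[[231.8860661  248.43712127]
 [231.76075161 254.27025749]
 [230.73280278 238.40544387]]
231 248
226 [74, 68, 66, 89, 121, 126, 101, 75, 69, 71, 79, 83, 78, 71, 65, 63, 66]
227 [69, 64, 65, 76, 98, 103, 92, 86, 76, 75, 82, 79, 73, 68, 63, 64, 88]
228 [63, 62, 63, 71, 94, 121, 134, 130, 114, 92, 80, 71, 67, 62, 63, 78, 117]
229 [63, 62, 63, 72, 104, 135, 147, 156, 151, 122, 88, 71, 64, 63, 73, 109, 152]
230 [63, 62, 61, 70, 100, 119, 127, 138, 153, 146, 109, 73, 63, 71, 100, 146, 176]
231 [72, 58, 58, 67, 93, 110, 111, 113, 134, 152, 127, 81, 67, 98, 140, 172, 185]
232 [86, 60, 59, 75, 103, 124, 114, 105, 131, 151, 126, 83, 78, 130, 170, 184, 189]
233 [92, 65, 71, 97, 121, 129, 113, 94, 114, 128, 105, 71, 84, 146, 182, 188, 188]
234 [103, 84, 94, 118, 129, 119, 97, 75, 76, 80, 72, 63, 82, 148, 183, 189, 187]
235 [111, 106, 114, 127, 121, 100, 78, 59, 56, 58, 58, 56, 78, 140, 178, 187, 184]
236 [108, 118, 127, 123, 104, 79, 62, 56, 53, 55, 59, 58, 73, 129, 171, 184, 17
[... 776 characters left out ...]
 167, 167, 167, 167, 167, 164, 164, 159, 157, 155, 160, 167, 174, 182]
247 [163, 168, 167, 165, 166, 166, 166, 167, 167, 166, 166, 163, 162, 159, 157, 162, 169]
248 [164, 167, 167, 166, 167, 165, 166, 166, 167, 167, 166, 166, 167, 165, 163, 162, 160]
249 [163, 166, 166, 167, 168, 166, 166, 166, 166, 167, 167, 167, 167, 167, 167, 165, 164]
250 [163, 167, 166, 167, 166, 167, 165, 167, 167, 166, 167, 167, 167, 166, 167, 167, 167]
251 [166, 167, 166, 167, 167, 167, 167, 167, 167, 166, 169, 166, 167, 167, 167, 166, 167]
252 [167, 166, 166, 166, 167, 168, 167, 166, 168, 166, 166, 167, 168, 167, 167, 167, 166]
253 [167, 166, 167, 166, 168, 166, 168, 167, 166, 168, 168, 167, 168, 167, 167, 166, 168]
```

Still no contact, and the image puts the tip about 35 mm above the reported height. 6 mm more will prove the clearance I need over the tealight.

Request:
send_rows(
  xyz=[
    [0,0,0.8],
    [0,0,1.6],
    [0,0,2.4],
    [0,0,3.2],
    [0,0,4.0],
    [0,0,4.8],
    [0,0,5.6],
    [0,0,6.4],
    [0,0,7],
    [0,0,7],
  ],
  dr=[
    [0,0,0],
    [0,0,0],
    [0,0,0],
    [0,0,0],
    [0,0,0],
    [0,0,0],
    [0,0,0],
    [0,0,0],
    [0,0,0],
    [0,0,0],
  ],
)

```text
time: 16.43
position: [0.53, -0.0405, 0.0021]
tool_rot: [3.142, -0.0, -0.0]
ft_force: [0.3, -0.4, 0.5]
grip_width: 0.001
grip_force: 0.0
```

Clear. Back up, over the tealight, and down to a reported z of about 0.028.

Request:
send_rows(
  xyz=[
    [0,0,-8],
    [0,0,-25],
    [0,0,-45],
    [0,0,-62],
    [12,12,-70],
    [28,28,-70],
    [44,44,-70],
    [60,60,-70],
    [71,71,-70],
    [73,73,-70],
  ],
  dr=[
    [0,0,0],
    [0,0,0],
    [0,0,0],
    [0,0,0],
    [0,0,0],
    [0,0,0],
    [0,0,0],
    [0,0,0],
    [0,0,0],
    [0,0,0],
  ],
)

```text
time: 17.27
position: [0.6048, -0.1167, 0.0728]
tool_rot: [3.141, -0.006, 0.003]
ft_force: [-0.6, -0.3, 0.4]
grip_width: 0.008
grip_force: 0.0
```

Request:
send_rows(
  xyz=[
    [0,0,3],
    [0,0,9],
    [0,0,15],
    [0,0,21],
    [0,0,27],
    [0,0,33],
    [0,0,38],
    [0,0,42],
    [0,0,44],
    [0,0,44],
  ],
  dr=[
    [0,0,0],
    [0,0,0],
    [0,0,0],
    [0,0,0],
    [0,0,0],
    [0,0,0],
    [0,0,0],
    [0,0,0],
    [0,0,0],
    [0,0,0],
  ],
)

```text
time: 18.1
position: [0.6028, -0.1135, 0.0276]
tool_rot: [-3.141, 0.0, 0.001]
ft_force: [-0.3, -0.0, 0.3]
grip_width: 0.01
grip_force: 0.0
```

Request:
send_rows(
  xyz=[
    [0,0,0],
    [0,0,0],
    [0,0,0],
    [0,0,0],
    [0,0,0],
    [0,0,0],
    [0,0,0],
    [0,0,0],
    [0,0,0],
    [0,0,0],
  ],
  dr=[
    [0,0,0],
    [0,0,0],
    [0,0,0],
    [0,0,0],
    [0,0,0],
    [0,0,0],
    [0,0,0],
    [0,0,0],
    [0,0,0],
    [0,0,0],
  ],
)

```text
time: 18.93
position: [0.6031, -0.1136, 0.0282]
tool_rot: [3.142, -0.0, -0.0]
ft_force: [0.1, -0.3, 0.2]
grip_width: 0.003
grip_force: 0.0
```

```bash
python3 - <<'E'
from h import *
s=get_state(); print(s['time'],s['position'],s['ft_force'])
p=s['position']
print(proj("scene",[p+[0,0,.019],p+[.0095,-.015,.019],p+[0,0,-.017]]))
im=get_image("scene"); g=im.max(2)
for k in range(252,285): print(k,[int(x) for x in g[k,228:256]])
E
```

```text
18.9333 [ 0.60312305 -0.11355014  0.02822918] [ 0.05193147 -0.28617177  0.16529689]
[[239.72986174 268.09935831]
 [239.68581794 274.79444408]
 [240.71822348 277.89422169]]
252 [80, 82, 81, 80, 82, 83, 84, 87, 85, 78, 70, 74, 105, 129, 122, 95, 74, 70, 73, 80, 84, 79, 75, 89, 101, 92, 104, 145]
253 [80, 81, 82, 82, 82, 86, 87, 86, 81, 72, 72, 94, 120, 117, 95, 77, 71, 73, 77, 83, 84, 75, 72, 93, 108, 110, 134, 166]
254 [79, 80, 79, 83, 84, 87, 85, 80, 73, 72, 92, 121, 126, 102, 79, 71, 72, 76, 83, 82, 76, 70, 72, 102, 129, 139, 148, 161]
255 [76, 79, 78, 83, 86, 88, 83, 75, 70, 88, 121, 133, 113, 86, 73, 73, 75, 79, 84, 78, 72, 63, 70, 104, 144, 156, 155, 153]
256 [70, 75, 79, 86, 88, 84, 76, 70, 78, 112, 132, 117, 91, 74, 73, 74, 77, 82, 80, 75, 67, 62, 72, 112, 149, 162, 163, 160]
257 [66, 73, 79, 87, 87, 80, 71, 66, 81, 111, 114, 92, 74, 71, 75, 78, 82, 81, 75, 68, 64, 66, 87, 128, 157, 165, 168, 165]
258 [72, 78, 84, 87, 81, 70, 64, 66, 75, 92, 95, 85, 75, 72, 77, 81, 83, 78, 68, 65, 63, 78, 114, 150, 164, 166, 165, 167]
259 [82, 84, 85, 80, 72, 69, 63, 67, 78, 106, 129, 127, 109,
[... 2813 characters left out ...]
, 108, 207, 255, 255, 255, 255, 255, 255, 255, 255, 255, 255, 255, 255, 255, 255, 255, 255, 246, 192, 150, 140, 135, 130, 130, 145]
281 [58, 61, 99, 190, 251, 255, 255, 255, 255, 255, 255, 255, 255, 255, 255, 255, 255, 255, 255, 251, 226, 180, 158, 158, 168, 170, 164, 155]
282 [61, 59, 90, 172, 239, 255, 255, 255, 255, 255, 255, 255, 255, 255, 255, 255, 255, 255, 250, 230, 198, 172, 166, 177, 191, 198, 197, 186]
283 [60, 62, 91, 163, 228, 250, 255, 255, 255, 255, 255, 255, 255, 255, 255, 255, 254, 245, 228, 209, 190, 178, 182, 193, 201, 204, 203, 203]
284 [62, 73, 106, 163, 212, 242, 254, 254, 254, 254, 255, 255, 255, 255, 254, 249, 238, 225, 210, 203, 193, 193, 200, 203, 204, 203, 203, 203]
```

The tip ends about 3 cm above the tealight's top and is centred on it. I'll drop another 3 mm and hold still.

Request:
send_rows(
  xyz=[
    [0,0,0.5],
    [0,0,1],
    [0,0,1.5],
    [0,0,2],
    [0,0,2.5],
    [0,0,3],
    [0,0,3],
    [0,0,3],
    [0,0,3],
    [0,0,3],
  ],
  dr=[
    [0,0,0],
    [0,0,0],
    [0,0,0],
    [0,0,0],
    [0,0,0],
    [0,0,0],
    [0,0,0],
    [0,0,0],
    [0,0,0],
    [0,0,0],
  ],
)

```text
time: 19.82
position: [0.6032, -0.1136, 0.0253]
tool_rot: [3.141, -0.0, 0.0]
ft_force: [-0.6, -0.8, -0.8]
grip_width: 0.005
grip_force: 0.0
```

Request:
send_rows(
  xyz=[
    [0,0,0],
    [0,0,0],
    [0,0,0],
    [0,0,0],
    [0,0,0],
    [0,0,0],
    [0,0,0],
    [0,0,0],
    [0,0,0],
    [0,0,0],
  ],
  dr=[
    [0,0,0],
    [0,0,0],
    [0,0,0],
    [0,0,0],
    [0,0,0],
    [0,0,0],
    [0,0,0],
    [0,0,0],
    [0,0,0],
    [0,0,0],
  ],
)

```text
time: 20.65
position: [0.6032, -0.1135, 0.0252]
tool_rot: [3.142, -0.0, 0.0]
ft_force: [-0.9, 0.1, -0.4]
grip_width: 0.006
grip_force: 0.0
```

Request:
send_rows(
  xyz=[
    [0,0,0],
    [0,0,0],
    [0,0,0],
    [0,0,0],
    [0,0,0],
    [0,0,0],
    [0,0,0],
    [0,0,0],
    [0,0,0],
    [0,0,0],
  ],
  dr=[
    [0,0,0],
    [0,0,0],
    [0,0,0],
    [0,0,0],
    [0,0,0],
    [0,0,0],
    [0,0,0],
    [0,0,0],
    [0,0,0],
    [0,0,0],
  ],
)

```text
time: 21.48
position: [0.6031, -0.1135, 0.0252]
tool_rot: [3.142, -0.0, -0.0]
ft_force: [-0.4, 0.6, 0.6]
grip_width: 0.009
grip_force: 0.0
```

Request:
send_rows(
  xyz=[
    [0,0,0],
    [0,0,0],
    [0,0,0],
    [0,0,0],
    [0,0,0],
    [0,0,0],
    [0,0,0],
    [0,0,0],
    [0,0,0],
    [0,0,0],
  ],
  dr=[
    [0,0,0],
    [0,0,0],
    [0,0,0],
    [0,0,0],
    [0,0,0],
    [0,0,0],
    [0,0,0],
    [0,0,0],
    [0,0,0],
    [0,0,0],
  ],
)

```text
time: 22.32
position: [0.6031, -0.1136, 0.0252]
tool_rot: [3.142, -0.0, 0.0]
ft_force: [0.3, 0.7, -0.1]
grip_width: 0.003
grip_force: 0.0
```

```bash
python3 -c "
from bench import *
print(close_job())"
```

```text
the job is handed in; nothing more can be done
None
```

I handed the job in at about 22 s without seeing the verdict: by camera the door is open to about 1.85 rad, and the closed fingertips held still for over 2 s about 3 cm above the narrow tealight; the reported tool height read about 35 mm too low, so I set that height from the camera and a no-contact check.

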